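# Mesh the toothed grinding rotor in the cocoa mill

### The job

Fit the cocoa mill with the grinding rotor that matches its four-slotted socket: take the four-toothed brass rotor by its red grip, turn it until its teeth line up with the slots, and push it down fully home, so that it stands upright with its teeth flush with the mill's top; guide it into the socket in the gripper, do not drop it in from above. Leave the three-toothed rotor where it stands.

Things in the scene. Friction and masses are not known exactly. Their poses are not given: they have to be found in the camera images.
- rotor4_center (a point): Right rotor, loose, 0.2 kg, stands upright on its teeth, 82 mm tall. Brass hub, 28 mm across; 4 brass teeth along its +x, -x, +y, -y, each 10 mm wide, 30 tall, 64 tip to tip (foot tapers to 4 and 56). Flat red grip on top, along x: 50 mm long, 14 thick, 36 tall. Point: on its axis half-way up, 41 mm above its underside; the grip spans 5 to 41 mm above the point. z is up.
- rotor3_center (a point): Wrong rotor, to be left alone: same form and size, but grey steel with a black grip and only three teeth, at 120 degrees. Point: on its axis, 41 mm above its underside; x along the grip, z up.
- mill_socket (a point): Socket of the mill, fixed round green base, pale metal top, 50 mm high, 128 across (foot 140). Cross-shaped pit in its top, 30 mm deep: 4 slots along +x, -x, +y, -y, 22 mm wide, 78 end to end, flaring in the top 5 mm to 32 and 88. Point: pit's centre at the top; z up. The rotor fits at any of 4 turns, 6 mm play; fully home, its point is 11 mm above this one; unmeshed, up to 30 mm higher.
Mind the look-alikes: they are no part of the job. Leave any green look-alike of the part that bears rotor4_center alone.

How it is judged (in metres and radians):
On the way:
1. the four-toothed rotor is guided into the socket: its foot at least 2 mm below the mill's top, within 14 mm of the socket's axis, while the gripper touches it (z of rotor4_center in the frame of mill_socket below 0.039 m and horizontal distance between rotor4_center and mill_socket below 0.014 m and contact force between the fingers and rotor4 above 0.3 N), for 0.1 s.
At the end, for the whole second after the job is handed in: The four-toothed rotor sits at rest in the mill's socket: its middle less than 17 mm above the mill's top (11 mm when fully home), within 12 mm of the socket's axis, upright within 0.15 rad (z of rotor4_center in the frame of mill_socket below 0.017 m and horizontal distance between rotor4_center and mill_socket below 0.012 m and angle between rotor4_center's own z axis and vertical below 0.15 rad and linear speed of rotor4 below 0.02 m/s); the robot touches nothing.
It fails at once if the three-toothed rotor is moved by more than 40 mm (distance of rotor3_center from where it was at the start of the episode above 0.04 m).
It also fails if it takes over 38 s, if anything falls off the work surface, if the arm or the gripper's body presses on something with over 40 N, if the wrist force passes 120 N, or if a joint passes its speed limit or range.

### The arm

A 7-joint arm with a two-finger parallel gripper is mounted at the origin on a cart in front of the work surface, level with it; the furniture and walls round the work are solid. World frame = base frame: x ahead of the robot, y to its left, z up, the work surface at z = 0. Lengths are in m, angles in degrees, forces in N, time in s.
With the tool pointing down it reaches from about 0.425 to 0.875 m from the base axis. Payload 4.7 kg.
Tool frame: the origin (TCP) lies at the very end of the fingers, on their centre line; the grasp point (between the pads) lies 19 mm behind it; z points along the fingers, y is the line along which they close (so a half turn about z gives the same grasp; the last joint's range is limited). The gripper opens to 87 mm and grips with 3 to 60 N. Pads are 19 mm wide; open, the fingers measure 117 mm over their backs; the gripper's body (75 mm by 190 mm) begins 51 mm behind the grasp point.
Start: joints at [75.063, 18.392, -4.016, 83.108, 1.295, 78.541, -3.26], TCP at [0.176, -0.626, 0.223] pointing down, gripper open.
Joint ranges: [-163.93, 163.93], [-17.29, 119.83], [-79.2, 71.16], [3.27, 140.29], [-89.18, 269.18], [5.43, 117.66], [-154.24, 154.24]. Speed limits (degrees/s): [147.25, 147.25, 180, 180, 180, 180, 180].

### API

Orientations are given as [roll, pitch, yaw] about the fixed x, y, z axes, in that order (R = Rz(yaw) Ry(pitch) Rx(roll)).
In Python, from cell import get_obs, eyes, env gives the robot as it stands.
- The arm moves only by the tool servo_tool, never from a script. Its argument "series" is a list that holds one entry, the list of rows, each a list of 7 numbers: the shift along the tool's x, y, z in units of 300 mm (1.0 is 300 mm), then the turn, a rotation vector about the tool's x, y, z in units of pi rad (1.0 is pi rad), then the opening, from 0 (shut) to 1 (fully open). In form: [[[tx, ty, tz, wx, wy, wz, gripper], ...]]. A call has 1 to 12 rows; each row is the pose to reach, as a shift and turn from the pose commanded when the call began, along the tool's axes at that moment, turning the shorter way round; what a row does not reach only later rows make up. A row lasts 1/12 s, in which the tool goes at most 41.7 mm and 7.16 degrees, less where a joint would pass 70% of its speed; a pose out of reach is approached as far as the arm can. A call with a number of a shift or a turn outside -1 to 1 is refused whole. A call with a gripper value outside its range is refused whole. The fingers move at their own pace and stop on an object; "grip_force" is the grip in N (left out, the last holds). Time passes only in rows, so rows that repeat a pose let the fingers close. It gives the time, the measured TCP pose, the force, the opening and the grip force at its end, in the units of the state.
- get_obs(): the state, without advancing time (a new reading comes with each control period).
- eyes.read_camera(name): name is "scene" or "top" or "wrist"; returns a dict with "frame" (384x512x3 uint8, red, green, blue), "depth" (384x512 float32, m along the optical axis (not along the pixel's ray), 0 where there is no reading), "fx", "fy", "cx", "cy" (pixels), "origin" and "rotation" of the camera in the world; the wrist camera has in their place "mount" (4x4, takes a point from camera to tool coordinates, whose origin is the TCP and whose axes are the flange's). Camera axes: x right, y down, z forward; pixel columns grow to the right and rows downward; lengths in m; the calibration is good to about 2 mm. The wrist camera is an equidistant fisheye: a pixel r from the principal point sees the ray r / f radians off the axis. A picture is of the moment at which its call begins: read the wrist's pose just before it.
- env.sign_off(): hands the job in; it is judged then, once.
The state is a dict: "time_s": time; "qpos": joint angles; "joint_velocities": joint speeds; "effort": joint torques, N m; "tool_pos": TCP position; "tool_rot": TCP orientation; "force": force on the tool from outside, world axes, zero at the start; "wrist_torque": the same for the moment, N m; "grip_width": finger opening in m; "grasp_force": force on a finger pad.
Only numpy, scipy, OpenCV 4.12 (cv2) and the standard library are available. Lean on these libraries where they do the work, as an engineer would, in place of code of your own. Each camera call takes 0.05 s, during which the arm holds its last target. There are 200 camera calls.

## Working session

There is one attempt and no reset: what is moved stays moved. The work goes in short steps, Python scripts to look and compute and a tool call to move; the robot and the scene stay as the last step left them, time stands still between calls to the robot, and variables do not carry over. Pictures are saved under pics/ and viewed, at most 10 in all, crops included, and the job is handed in when it is done.

Besides the shell and the picture viewer there is one more tool, called after ">>>" as name([rows], argument=value, ...), one row to a line, values as JSON. servo_tool: Moves the arm, as the interface text tells. Shifts and turns lie within -1 to 1; 1 stands for 300 mm of shift or pi rad of turn. Its arguments: {"type":"object","properties":{"series":{"type":"array"},"grip_force":{"type":"number"}},"required":["series"]}

```bash
ls; mkdir -p pics
cat > h.py <<'E'
import numpy as np, cv2
from cell import get_obs, eyes, env
def save(n,im): cv2.imwrite('pics/'+n+'.png',im[:,:,::-1])
def cloud(c):
    v,u=np.mgrid[0:384,0:512]; d=c['depth']
    P=np.stack([(u-c['cx'])/c['fx']*d,(v-c['cy'])/c['fy']*d,d],-1)
    W=P@np.array(c['rotation']).T+np.array(c['origin']); W[d==0]=np.nan
    return W
E
python3 - <<'E'
from h import *
o=get_obs(); print(o)
a=eyes.read_camera('top'); b=eyes.read_camera('scene')
np.savez('v.npz',tw=cloud(a),sw=cloud(b),tf=a['frame'],sf=b['frame'])
save('top',a['frame']); save('scene',b['frame'])
print(a['origin'],b['origin'])
E
```

```text
pics
{'time_s': 0.0, 'qpos': array([75.06171559, 18.43950756, -4.0171095 , 83.17608069,  1.29424432,
       78.53988707, -3.26093828]), 'joint_velocities': array([ 0.05350153, -0.08945706, -0.01175988, -0.04242931,  0.03569222,
        0.05842542, -0.06089454]), 'effort': array([ 3.65706876e-05, -4.91291964e+01, -4.04178165e-01, -3.12527025e+01,
       -6.39840262e-02,  4.38999385e-02,  1.56584319e-04]), 'tool_pos': array([ 0.17621446, -0.62507723,  0.22144632]), 'tool_rot': array([-1.79889734e+02,  4.53105552e-03,  1.57484729e+01]), 'force': array([-0.46453833,  0.33448912, -0.32816925]), 'wrist_torque': array([0.01562681, 0.01806066, 0.02708571]), 'grasp_force': 0.0, 'grip_width': 0.08711631692109957}Traceback (most recent call last):
  File "<stdin>", line 4, in <module>
  File "h.py", line 7, in cloud
    W=P@np.array(c['rotation']).T+np.array(c['origin']); W[d==0]=np.nan
      ~~~~~~~~~~~~~~~~~~~~~~~~~~~^~~~~~~~~~~~~~~~~~~~~~
ValueError: operands could not be broadcast together with shapes (384,512) (3,)
```

```bash
sed -i "s/np.array(c\['rotation'\]).T/R.from_euler('xyz',c['rotation'],degrees=True).as_matrix().T/; 1a from scipy.spatial.transform import Rotation as R" h.py
python3 - <<'E'
from h import *
a=eyes.read_camera('top'); b=eyes.read_camera('scene')
print(a['origin'],a['rotation'],b['origin'],b['rotation'])
np.savez('v.npz',tw=cloud(a),sw=cloud(b),tf=a['frame'],sf=b['frame'])
save('top',a['frame']); save('scene',b['frame'])
for n,c in(('t',a),('s',b)):
    W=cloud(c); print(n,np.nanpercentile(W[...,2],[1,10,50,90,99]))
    r,g,bl=[c['frame'][...,i].astype(int) for i in range(3)]
    m=((r>110)&(g<70)&(bl<70)).astype('uint8')
    k,l,s,cc=cv2.connectedComponentsWithStats(m)
    for i in range(1,k):
        if s[i,4]>30: print(s[i],cc[i],np.nanmedian(W[l==i],0))
E
```

```text
[0.44371114 0.1885     0.94776391] [-176.73823395   -1.83793488  -90.0287983 ] [ 0.06372944 -0.40516372  0.5809248 ] [-125.81272527    0.75894679  -37.63580596]
t [-9.06963988e-01 -8.98683048e-01  3.93564583e-04  7.62888956e-02
  2.13098181e-01]
[428  96  16  39 460] [435.33043478 114.9673913 ] [ 0.65676512 -0.21054905  0.0125967 ]
[438 135  30  47 748] [454.64572193 158.75668449] [ 0.54462281 -0.1824346   0.15776996]
[199 215  20   7  33] [207.75757576 218.54545455] [0.43942984 0.26067891 0.0797322 ]
[424 248  22  28 246] [434.35365854 261.68699187] [ 0.35023216 -0.20406561  0.00946601]
s [-9.05914517e-01 -3.48166215e-01 -6.00459493e-05  1.63744762e-01
  2.80670492e-01]
[ 415  125   97   92 2863] [471.35172896 166.02689487] [ 0.92534374 -0.01974395  0.03777943]
[205 167  22  23 359] [216.11420613 177.62952646] [0.4437918  0.24592172 0.06782582]
[430 209  15   7  79] [437.16455696 212.27848101] [ 0.71657353 -0.09039669  0.05365687]
[451 213  14  11  93] [457.76344086 217.69892473] [ 0.73195034 -0.12315487  0.05387084]
[406 224  52  35 733] [428.88267394 237.10777626] [ 0.53222921 -0.17660596  0.15538052]
[320 371  40  13 397] [341.05541562 377.15617128] [ 0.35867104 -0.19542081  0.00789313]
```

View pics/top.png

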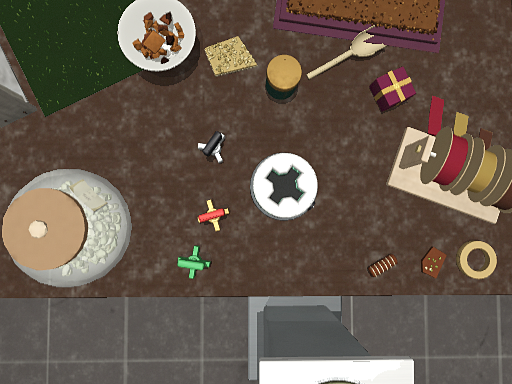

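View pics/scene.png

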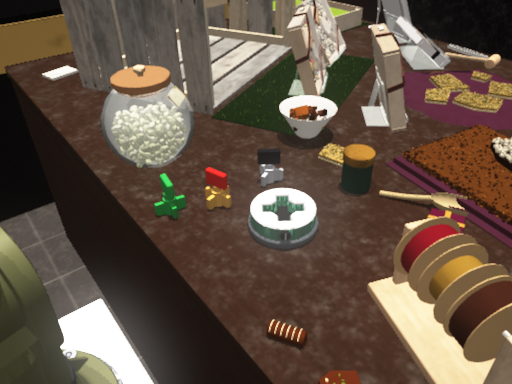

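Run:
```python
from h import *
v=np.load('v.npz'); tw,tf,sw,sf=v['tw'],v['tf'].astype(int),v['sw'],v['sf'].astype(int)
def fit(n,P):
    (cx,cy),(w,h),a=cv2.minAreaRect(P[:,:2].astype('f4')*1000); 
    print(n,len(P),'c',cx,cy,'wh',w,h,'ang',a,'z',P[:,2].min(),P[:,2].max(),'med',np.median(P,0))
# grip tops
for n,W,f in(('t',tw,tf),('s',sw,sf)):
    hs=cv2.cvtColor(f.astype('uint8'),cv2.COLOR_RGB2HSV)
    red=((hs[...,0]<6)|(hs[...,0]>174))&(hs[...,1]>150)&(hs[...,2]>80)
    near=(abs(W[...,0]-.44)<.06)&(abs(W[...,1]-.25)<.06)
    fit(n+' grip',W[red&near&(W[...,2]>.04)])
    fit(n+' griptop',W[red&near&(W[...,2]>.076)])
    fit(n+' brass',W[near&~red&(W[...,2]>.02)&(W[...,2]<.06)])
    mill=(W[...,2]>.046)&(W[...,2]<.056)&(abs(W[...,0]-.5)<.13)&(abs(W[...,1]-.09)<.1)
    P=W[mill]; fit(n+' mill',P)
    (c,r)=cv2.minEnclosingCircle(P[:,:2].astype('f4')*1000); print(c,r)
crop=v['tf'][120:290,170:330]; save('crop',cv2.resize(crop,None,fx=3.5,fy=3.5,interpolation=cv2.INTER_CUBIC))
```

```text
t grip 139 c 447.71331787109375 252.58351135253906 wh 13.764287948608398 48.64582824707031 ang 17.276443481445312 z 0.06851380967365417 0.08660983220626062 med [0.44696356 0.25435097 0.08149987]
t griptop 136 c 447.5594787597656 252.60723876953125 wh 13.55688762664795 48.70293426513672 ang 16.097646713256836 z 0.07718444732927965 0.08660983220626062 med [0.4469641  0.25433795 0.08155047]
t brass 194 c 425.25628662109375 265.34552001953125 wh 50.330989837646484 101.90991973876953 ang 62.12469482421875 z 0.020136071290715263 0.05389919381874064 med [0.44117797 0.25202395 0.03034917]
t mill 2316 c 507.6837463378906 108.96366882324219 wh 125.27911376953125 126.9476547241211 ang 0.024202236905694008 z 0.04600000114463565 0.055601049329709884 med [0.50632725 0.10930522 0.04980994]
(506.05682373046875, 106.87810516357422) 66.32968139648438
s grip 332 c 445.3559875488281 250.32301330566406 wh 15.706771850585938 50.797882080078125 ang 17.375839233398438 z 0.04676319626344139 0.08231821429087904 med [0.4428451  0.24545083 0.06903847]
s griptop 107 c 445.58123779296875 250.04005432128906 wh 15.441339492797852 49.32633972167969 ang 17.50764274597168 z 0.07603759469946525 0.08231821429087904 med [0.44484304 0.24782562 0.07907579]
s brass 281 c 424.29803466796875 260.6236877441406 wh 51.27323913574219 98.50456237792969 ang 61.90274429321289 z 0.0200786026935027 0.049431574203894324 med [0.43931995 0.24332941 0.02804649]
s mill 1429 c 503.9944152832031 106.23319244384766 wh 124.38762664794922 127.00360107421875 ang 61.760711669921875 z 0.0460031366137581 0.051626169212865225 med [0.49981466 0.10149568 0.04820976]
(504.7818603515625, 106.94766235351562) 64.00199127197266
```

View pics/crop.png

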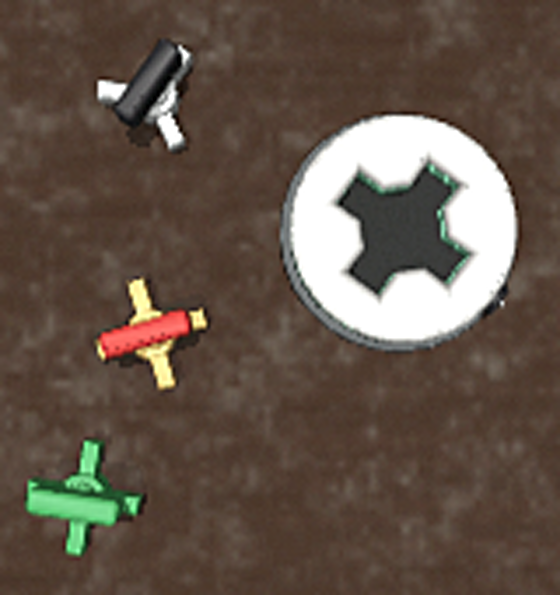

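Run:
```python
from h import *
for n in('top','scene'):
    c=eyes.read_camera(n); W=cloud(c); o=np.array(c['origin'])
    d=W-o; P=o+d*((.05-o[2])/d[...,2])[...,None]   # onto top plane
    C=np.array([.5055,.107])
    for it in range(3):
        rel=P[...,:2]-C; r=np.hypot(rel[...,0],rel[...,1])
        pit=(r<.05)&(W[...,2]<.047)
        top=(r<.075)&(abs(W[...,2]-.05)<.003)
        k=cv2.minEnclosingCircle(P[pit][:,:2].astype('f4'))
    a=np.arctan2(rel[...,1],rel[...,0])
    out=[]
    for lo,hi in((.02,.045),(.025,.045),(.028,.042)):
        m=pit&(r>lo)&(r<hi); out.append(np.degrees(np.angle(np.exp(4j*a[m]).mean()))/4)
    print(n,'pit mean',P[pit].mean(0)[:2],pit.sum(),'circ',k,'slot ang mod90',out)
```

```text
top pit mean [0.50695258 0.10965059] 966 circ ((0.5052530169487, 0.1065869927406311), 0.04915425553917885) slot ang mod90 [np.float64(-35.91404391647406), np.float64(-35.882391926678984), np.float64(-36.005760175755164)]
scene pit mean [0.50221145 0.10483119] 754 circ ((0.5055942535400391, 0.10743341594934464), 0.0499124750494957) slot ang mod90 [np.float64(-36.47267830242605), np.float64(-36.42737621422564), np.float64(-37.10520201879422)]
```

```bash
cat >> h.py <<'E'
def move(p,yaw,tilt=True):
    "shift/turn numbers from measured pose to world p, tool down with yaw"
    o=get_obs(); T=R.from_euler('xyz',o['tool_rot'],degrees=True)
    G=R.from_euler('xyz',[180,0,yaw],degrees=True)
    s=T.inv().apply(np.array(p)-o['tool_pos'])/.3; w=(T.inv()*G).as_rotvec()/np.pi
    print(np.round(np.r_[s,w],4).tolist())
E
python3 -c "
from h import *
move([.30,-.55,.33],28);move([.5,-.2,.33],68)"
```

```text
[0.4651, -0.1304, -0.3593, -0.0002, 0.0, -0.0681]
[1.4234, -1.0724, -0.3588, -0.0002, -0.0001, -0.2903]
```

>>> servo_tool([
  [[0.465, -0.13, -0.36, 0, 0, -0.068, 0.6], [0.465, -0.13, -0.36, 0, 0, -0.068, 0.6], [0.465, -0.13, -0.36, 0, 0, -0.068, 0.6], [0.465, -0.13, -0.36, 0, 0, -0.068, 0.6], [0.465, -0.13, -0.36, 0, 0, -0.068, 0.6], [0.99, -0.65, -0.36, 0, 0, -0.19, 0.6], [0.99, -0.65, -0.36, 0, 0, -0.19, 0.6], [0.99, -0.65, -0.36, 0, 0, -0.19, 0.6], [0.99, -0.65, -0.36, 0, 0, -0.19, 0.6], [0.99, -0.65, -0.36, 0, 0, -0.19, 0.6], [0.99, -0.65, -0.36, 0, 0, -0.19, 0.6], [0.99, -0.65, -0.36, 0, 0, -0.19, 0.6]],
])

```text
time_s: 1.3
tool_pos: [0.4124, -0.3525, 0.3311]
tool_rot: [179.9, -0.1, 50.4]
force: [-0.1, -0.4, -0.2]
grip_width: 0.0524
grasp_force: 0.0
```

```bash
python3 -c "
from h import *
print(get_obs()['qpos'])
move([.52,-.15,.33],70);move([.53,0.05,.3],90);move([.4465,.2515,.2],107.3)"
```

```text
[ 56.96425809   4.3794925  -20.41617983  87.66593822   1.45743784
  88.17401116  -2.9963425 ]
[0.749, -0.1534, 0.0045, 0.0004, -0.0003, -0.1086]
[1.2841, -0.5523, 0.1048, 0.0004, -0.0003, -0.2197]
[1.6243, -1.1949, 0.438, 0.0005, -0.0002, -0.3159]
```

>>> servo_tool([
  [[0.75, -0.15, 0.0, 0, 0, -0.109, 0.6], [0.75, -0.15, 0.0, 0, 0, -0.109, 0.6], [0.75, -0.15, 0.0, 0, 0, -0.109, 0.6], [0.75, -0.15, 0.0, 0, 0, -0.109, 0.6], [0.75, -0.15, 0.0, 0, 0, -0.109, 0.6], [1.0, -0.34, 0.05, 0, 0, -0.16, 0.6], [1.0, -0.34, 0.05, 0, 0, -0.16, 0.6], [1.0, -0.34, 0.05, 0, 0, -0.16, 0.6]],
])

```text
time_s: 1.97
tool_pos: [0.5244, -0.0597, 0.3151]
tool_rot: [-180.0, -0.0, 78.9]
force: [0.4, -0.1, -0.2]
grip_width: 0.0526
grasp_force: 0.0
```

```bash
python3 -c "
from h import *
print(get_obs()['qpos'])
move([.53,0.1,.3],90);move([.4465,.2515,.22],107.3)"
```

```text
[ 39.0597044    3.62417763 -36.9380275   90.70278251   2.14249964
  86.40736771  -9.03567955]
[0.5258, -0.0841, 0.0506, -0.0, -0.0002, -0.0615]
[0.9677, -0.4542, 0.3176, -0.0, -0.0002, -0.1577]
```

>>> servo_tool([
  [[0.968, -0.454, 0.318, 0, 0, -0.158, 0.6], [0.968, -0.454, 0.318, 0, 0, -0.158, 0.6], [0.968, -0.454, 0.318, 0, 0, -0.158, 0.6], [0.968, -0.454, 0.318, 0, 0, -0.158, 0.6], [0.968, -0.454, 0.318, 0, 0, -0.158, 0.6], [0.968, -0.454, 0.318, 0, 0, -0.158, 0.6], [0.968, -0.454, 0.318, 0, 0, -0.158, 0.6], [0.968, -0.454, 0.318, 0, 0, -0.158, 0.6], [0.968, -0.454, 0.318, 0, 0, -0.158, 0.6], [0.968, -0.454, 0.318, 0, 0, -0.158, 0.6], [0.968, -0.454, 0.318, 0, 0, -0.158, 0.6], [0.968, -0.454, 0.318, 0, 0, -0.158, 0.6]],
])

```text
time_s: 2.97
tool_pos: [0.4488, 0.2471, 0.2202]
tool_rot: [180.0, 0.0, 107.0]
force: [0.8, -0.4, 0.7]
grip_width: 0.0524
grasp_force: 0.0
```

```bash
cat >> h.py <<'E'
def wrist():
    o=get_obs(); c=eyes.read_camera('wrist'); v,u=np.mgrid[0:384,0:512]
    x,y=(u-c['cx'])/c['fx'],(v-c['cy'])/c['fy']; t=np.hypot(x,y)+1e-9; d=c['depth']
    k=np.where(t<1.5,np.tan(np.minimum(t,1.5)),np.nan)/t
    P=np.stack([x*k*d,y*k*d,d],-1); M=np.array(c['mount'])
    P=P@M[:3,:3].T+M[:3,3]
    W=R.from_euler('xyz',o['tool_rot'],degrees=True).apply(P.reshape(-1,3)).reshape(P.shape)+o['tool_pos']
    W[d==0]=np.nan
    return c['frame'],W,o
E
python3 - <<'E'
from h import *
f,W,o=wrist(); save('w1',f); print(o['qpos'],o['tool_pos'],o['tool_rot'])
hs=cv2.cvtColor(f,cv2.COLOR_RGB2HSV)
red=((hs[...,0]<6)|(hs[...,0]>174))&(hs[...,1]>150)&(hs[...,2]>80)
near=(abs(W[...,0]-.446)<.05)&(abs(W[...,1]-.25)<.05)&(W[...,2]>.076)&(W[...,2]<.09)
P=W[near&red]; print(len(P),P.mean(0) if len(P) else '', cv2.minAreaRect(P[:,:2].astype('f4')*1000))
move([.4465,.2515,.052],107.3)
E
```

```text
[ 20.55585788   5.40439164 -54.71363155 101.07254752   4.59851437
  75.84524948 -18.19177271] [0.44883787 0.24705014 0.22021624] [1.79987460e+02 4.77508841e-02 1.06972504e+02]
578 [0.44818548 0.25236442 0.08119134] ((448.1460876464844, 252.45620727539062), (13.897140502929688, 48.013694763183594), 17.18053436279297)
[0.0165, -0.0033, 0.5609, 0.0001, 0.0002, -0.0019]
```

View pics/w1.png

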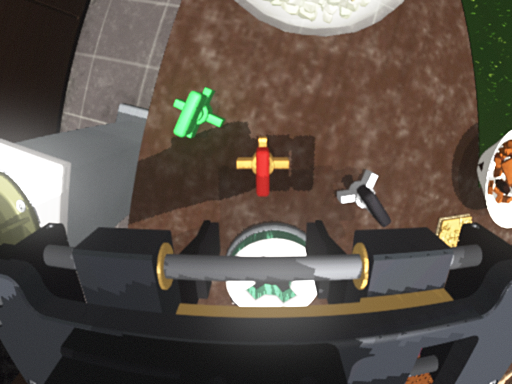

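```bash
python3 -c "
from h import *
print(get_obs()['tool_pos'])
move([.4475,.252,.12],107.2);move([.4475,.252,.053],107.2)"
```

```text
[0.44878969 0.24713561 0.2202792 ]
[0.017, 0.0005, 0.3343, 0.0001, 0.0002, -0.0013]
[0.0172, 0.0004, 0.5576, 0.0001, 0.0002, -0.0013]
```

>>> servo_tool([
  [[0.017, 0.0, 0.334, 0, 0, -0.001, 0.6], [0.017, 0.0, 0.334, 0, 0, -0.001, 0.6], [0.017, 0.0, 0.334, 0, 0, -0.001, 0.6], [0.017, 0.0, 0.334, 0, 0, -0.001, 0.6], [0.017, 0.0, 0.334, 0, 0, -0.001, 0.6]],
])

```text
time_s: 3.43
tool_pos: [0.4463, 0.2529, 0.1198]
tool_rot: [-179.9, -0.0, 107.2]
force: [1.0, 0.5, 0.2]
grip_width: 0.0523
grasp_force: 0.0
```

```bash
python3 -c "
from h import *
print(get_obs()['qpos'])
move([.4475,.252,.053],107.2)"
```

```text
[ 17.19118436  12.18445036 -54.26703745 108.16326333  10.85927442
  65.1140659  -23.83212488]
[-0.0041, 0.0032, 0.2227, -0.0004, -0.0, 0.0003]
```

>>> servo_tool([
  [[-0.003, 0.003, 0.12, 0, 0, 0, 0.6], [-0.003, 0.003, 0.223, 0, 0, 0, 0.6], [-0.003, 0.003, 0.223, 0, 0, 0, 0.6], [-0.003, 0.003, 0.223, 0, 0, 0, 0.6], [-0.003, 0.003, 0.223, 0, 0, 0, 0.0], [-0.003, 0.003, 0.223, 0, 0, 0, 0.0], [-0.003, 0.003, 0.223, 0, 0, 0, 0.0], [-0.003, 0.003, 0.223, 0, 0, 0, 0.0], [-0.003, 0.003, 0.223, 0, 0, 0, 0.0], [-0.003, 0.003, 0.223, 0, 0, 0, 0.0]],
], grip_force=25)

```text
time_s: 4.27
tool_pos: [0.4473, 0.2537, 0.0535]
tool_rot: [180.0, 0.0, 107.4]
force: [0.6, 0.3, -0.0]
grip_width: 0.0202
grasp_force: 0.0
```

```bash
python3 -c "
from h import *
o=get_obs();print(o['qpos'],o['grasp_force'])
y=107.2+36.4
move([.4475,.252,.15],107.2);move([.5055,.107,.15],y)"
```

```text
[ 14.02445345  17.88718972 -52.16959852 111.64384915  16.6143553
  58.22392614 -28.32093076] 0.0
[-0.0056, -0.0007, -0.3217, 0.0003, 0.0001, 0.0009]
[-0.5246, 0.0396, -0.3216, 0.0002, 0.0002, -0.2013]
```

>>> servo_tool([
  [[0, 0, 0, 0, 0, 0, 0], [0, 0, 0, 0, 0, 0, 0], [0, 0, 0, 0, 0, 0, 0], [0, 0, 0, 0, 0, 0, 0], [0, 0, -0.05, 0, 0, 0, 0], [0, 0, -0.15, 0, 0, 0, 0], [0, 0, -0.25, 0, 0, 0, 0], [0, 0, -0.32, 0, 0, 0, 0], [0, 0, -0.32, 0, 0, 0, 0]],
])

```text
time_s: 5.02
tool_pos: [0.4492, 0.2553, 0.153]
tool_rot: [179.6, -0.0, 107.4]
force: [1.0, 0.9, -1.6]
grip_width: 0.0138
grasp_force: 25.0
```

Run:
```python
from h import *
o=get_obs();print(o['qpos'])
f,W,o=wrist()
hs=cv2.cvtColor(f,cv2.COLOR_RGB2HSV)
c=eyes.read_camera('scene'); S=cloud(c)
m=(abs(S[...,0]-.44)<.06)&(abs(S[...,1]-.25)<.06)&(S[...,2]>.06)
im=np.hstack([f,c['frame']]); save('w2',cv2.resize(im[:300],(800,234)))
move([.5055,.107,.15],143.7)
```

```text
[ 18.63732163   9.95209814 -55.30800074 105.91296636   8.93001746
  68.23842989 -22.1666745 ]
[-0.5238, 0.0402, -0.003, 0.0001, 0.0003, -0.2019]
```

View pics/w2.png

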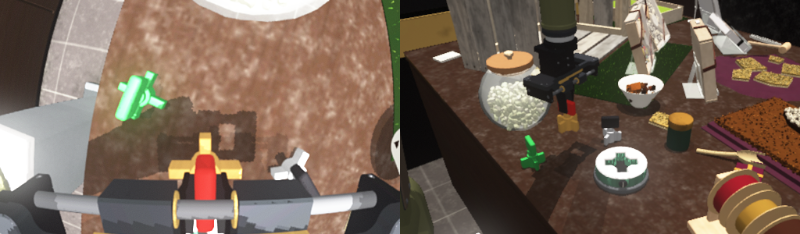

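>>> servo_tool([
  [[-0.1, 0.008, 0, 0, 0, -0.04, 0], [-0.2, 0.016, 0, 0, 0, -0.08, 0], [-0.3, 0.024, 0, 0, 0, -0.12, 0], [-0.4, 0.032, 0, 0, 0, -0.16, 0], [-0.5, 0.038, 0, 0, 0, -0.19, 0], [-0.524, 0.04, 0, 0, 0, -0.202, 0], [-0.524, 0.04, 0, 0, 0, -0.202, 0], [-0.524, 0.04, 0, 0, 0, -0.202, 0], [-0.524, 0.04, 0, 0, 0, -0.202, 0], [-0.524, 0.04, 0, 0, 0, -0.202, 0]],
])

```text
time_s: 5.95
tool_pos: [0.5044, 0.109, 0.1485]
tool_rot: [-180.0, -0.1, 143.9]
force: [0.3, 0.1, -1.5]
grip_width: 0.014
grasp_force: 25.0
```

Run:
```python
from h import *
o=get_obs();print(o['qpos'],o['tool_pos'],o['tool_rot'])
f,W,o=wrist(); t=eyes.read_camera('top'); s=eyes.read_camera('scene')
def red(f):
    hs=cv2.cvtColor(f,cv2.COLOR_RGB2HSV); return ((hs[...,0]<6)|(hs[...,0]>174))&(hs[...,1]>150)&(hs[...,2]>60)
def brass(f):
    hs=cv2.cvtColor(f,cv2.COLOR_RGB2HSV); return (abs(hs[...,0].astype(int)-20)<9)&(hs[...,1]>110)&(hs[...,2]>70)
for n,F,X in(('w',f,W),('t',t['frame'],cloud(t)),('s',s['frame'],cloud(s))):
    near=(np.hypot(X[...,0]-.5055,X[...,1]-.107)<.045)&(X[...,2]>.09)&(X[...,2]<.155)
    for k,m in(('brass',brass(F)&near),('red',red(F)&near)):
        P=X[m]
        if len(P)>20:
            Q=o and P-o['tool_pos']; c,s_=np.cos(np.radians(o['tool_rot'][2])),np.sin(np.radians(o['tool_rot'][2]))
            tx,ty=Q[:,0]*c+Q[:,1]*s_,Q[:,0]*s_-Q[:,1]*c
            print(n,k,len(P),'tx',np.percentile(tx,[1,99]),'ty',np.percentile(ty,[1,99]),'z',np.percentile(P[:,2],[1,99]))
print('move'); move([.5055,.107,.150],143.7)
im=np.hstack([f,s['frame'][100:300].repeat(1,0) if 0 else s['frame']]); 
save('w3',np.hstack([f[100:384,130:400],cv2.resize(s['frame'][120:270,210:370],(303,284))]))
```

```text
[ 34.66057385  10.34216623 -53.90029255 105.95568755   8.94336723
  68.19856398  31.70834263] [0.50439689 0.10895962 0.14853454] [-1.79984546e+02 -6.15428533e-02  1.43852099e+02]
w brass 1681 tx [-0.0049805   0.03024872] ty [-0.0308653   0.02993429] z [0.10189033 0.1488188 ]
w red 90 tx [0.02036202 0.02337653] ty [-0.00662583  0.00569295] z [0.14758889 0.15495427]
t brass 29 tx [0.02317968 0.03046817] ty [-0.00435897  0.00536463] z [0.10604671 0.12927675]
s brass 604 tx [-0.03244834  0.02832847] ty [-0.03458846  0.00200443] z [0.09647554 0.14856351]
s red 79 tx [-0.02585056  0.02152685] ty [-0.01016334 -0.00430476] z [0.1436549  0.15490528]
move
[-0.004, -0.0024, -0.0034, -0.0, 0.0, 0.0007]
```

View pics/w3.png

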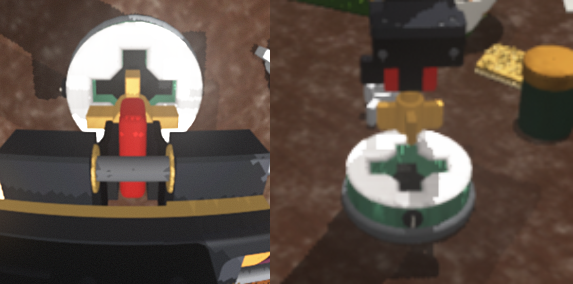

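>>> servo_tool([
  [[-0.0035, -0.003, 0.04, 0, 0, 0, 0], [-0.0035, -0.003, 0.08, 0, 0, 0, 0], [-0.0035, -0.003, 0.12, 0, 0, 0, 0], [-0.0035, -0.003, 0.15, 0, 0, 0, 0], [-0.0035, -0.003, 0.172, 0, 0, 0, 0], [-0.0035, -0.003, 0.172, 0, 0, 0, 0], [-0.0035, -0.003, 0.172, 0, 0, 0, 0]],
])

```text
time_s: 6.68
tool_pos: [0.5054, 0.1059, 0.0969]
tool_rot: [-180.0, -0.1, 143.7]
force: [0.2, -0.6, -0.3]
grip_width: 0.0138
grasp_force: 25.0
```

```bash
python3 -c "
from h import *
print(get_obs()['force']); move([.5047,.1076,.074],143.7)"
```

```text
[ 0.17185364 -0.62535082 -0.32959487]
[0.005, 0.0032, 0.0763, -0.0001, -0.0003, 0.0002]
```

>>> servo_tool([
  [[0.004, 0.002, 0.02, 0, 0, 0, 0], [0.004, 0.002, 0.04, 0, 0, 0, 0], [0.004, 0.002, 0.06, 0, 0, 0, 0], [0.004, 0.002, 0.076, 0, 0, 0, 0], [0.004, 0.002, 0.076, 0, 0, 0, 0], [0.004, 0.002, 0.076, 0, 0, 0, 0]],
])

```text
time_s: 7.18
tool_pos: [0.5048, 0.107, 0.0743]
tool_rot: [-180.0, -0.0, 143.7]
force: [-0.5, 0.1, -1.2]
grip_width: 0.014
grasp_force: 25.0
```

>>> servo_tool([
  [[0, 0, 0.004, 0, 0, 0, 0], [0, 0, 0.004, 0, 0, 0, 0], [0, 0, 0.004, 0, 0, 0, 0.45], [0, 0, 0.004, 0, 0, 0, 0.45], [0, 0, 0.004, 0, 0, 0, 0.45], [0, 0, 0.004, 0, 0, 0, 0.45], [0, 0, 0.004, 0, 0, 0, 0.45], [0, 0, -0.06, 0, 0, 0, 0.45], [0, 0, -0.16, 0, 0, 0, 0.45], [0, 0, -0.28, 0, 0, 0, 0.45], [0, 0, -0.4, 0, 0, 0, 0.45], [0, 0, -0.4, 0, 0, 0, 0.45]],
])

```text
time_s: 8.18
tool_pos: [0.5091, 0.1085, 0.2015]
tool_rot: [179.6, 0.5, 143.7]
force: [1.4, -0.2, 0.7]
grip_width: 0.039
grasp_force: 0.0
```

Run:
```python
from h import *
f,W,o=wrist(); s=eyes.read_camera('scene'); print(o['tool_pos'],o['grip_width'],o['force'])
for n,F,X in(('w',f,W),('s',s['frame'],cloud(s))):
    hs=cv2.cvtColor(F,cv2.COLOR_RGB2HSV); red=((hs[...,0]<6)|(hs[...,0]>174))&(hs[...,1]>150)&(hs[...,2]>60)
    P=X[red&(np.hypot(X[...,0]-.5055,X[...,1]-.107)<.045)&(X[...,2]<.16)]
    P=P[P[:,2]>P[:,2].max()-.006]
    print(n,len(P),np.percentile(P[:,2],[5,50,95]),cv2.minAreaRect(P[:,:2].astype('f4')*1000))
save('w4',np.hstack([f[60:344,130:400],cv2.resize(s['frame'][120:270,210:370],(303,284))]))
```

```text
[0.5090762  0.10848525 0.20150904] 0.03903177191240216 [ 1.40020757 -0.18657285  0.67022985]
w 472 [0.09996159 0.10155195 0.10284651] ((505.3323974609375, 106.39111328125), (11.960782051086426, 47.508846282958984), 53.3961296081543)
s 136 [0.096903   0.09938043 0.10137277] ((504.25299072265625, 104.35074615478516), (16.599708557128906, 46.97222137451172), 53.00685119628906)
```

View pics/w4.png

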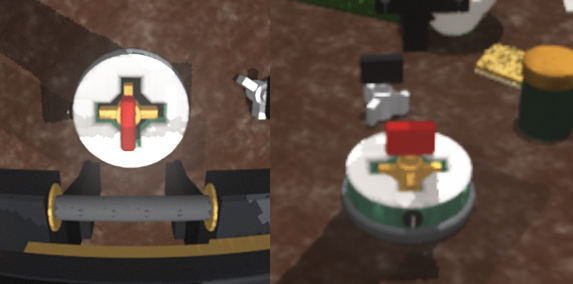

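The rotor is in the cross pit with its teeth flush. The grip top reads z ≈ 0.102, which is what fully home should give. It is centred to within about 1 mm and released.

```bash
python3 -c "
from h import *
print(env.sign_off())"
```

```text
the job is handed in; nothing more can be done
None
```

The four-toothed brass rotor is fully home and upright in the mill's socket, released with the arm clear, the three-toothed rotor was not touched, and the job was handed in at about 8 s; no verdict came back.

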